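# Refill the spring-loaded soap magazine under the sink

### The arm

A 7-joint arm with a two-finger parallel gripper is mounted at the origin on the work surface. World frame = base frame: x ahead of the robot, y to its left, z up, the work surface at z = 0. Lengths are in mm, angles in rad, forces in N, time in s.
With the tool pointing down it reaches from about 400 to 750 mm from the base axis. Payload 19.5 kg.
Tool frame: the origin (TCP) lies midway between the tips of the shut fingers; the grasp point (between the pads) lies 19 mm behind it (robot.pinch_z is the distance from the TCP to the grasp point, in mm); z points along the fingers, x is the direction in which the jaws open and shut, and the axes are right-handed (so a half turn about z gives the same grasp; the last joint's range is limited). The gripper opens to 85 mm and grips with 20 to 120 N. Pads are 22 mm wide; open, the fingers measure 114 mm over their backs; the gripper's body (76 mm by 85 mm) begins 54 mm behind the grasp point. The pads swing forward as they close: fully open they stand 13 mm farther back than shut.
Start: joints at [-0.042, 0.707, -0.028, 1.485, 0.022, 0.951, -0.075], TCP at [574.974, 0.003, 231.268] pointing down, gripper open.
Joint ranges: [-2.71, 2.71], [-0.32, 2.16], [-1.57, 1.52], [0, 2.45], [-1.46, 4.6], [0, 2.02], [-2.83, 2.83]. Speed limits (rad/s): [1.89, 1.89, 2.57, 2.57, 3.01, 3.01, 3.01].

### API

Orientations are given as a unit quaternion [x, y, z, w].
In Python, from plant import robot, viewer, job gives the robot as it stands.
- The arm moves only by the shell command python3 -m crank 'ROWS' [FORCE]. ROWS is JSON, a list of rows, each a list of 7 numbers: the opening, from 0 (shut) to 1 (fully open), then the shift along the world's x, y, z scaled (see below), then the turn, a rotation vector about the world's x, y, z scaled (see below). A call has 1 to 10 rows; each row shifts and turns the commanded pose from where the row before left it; what a row does not reach is not made up. The controller multiplies each number of a shift by 40 mm and each number of a turn by 0.08 rad. A row lasts 1/10 s, in which the tool goes at most 50 mm and 8.59 degrees, less where a joint would pass 70% of its speed; a pose out of reach is approached as far as the arm can. A call with a number of a shift or a turn outside -1 to 1 is refused whole. A call with a gripper value outside its range is refused whole. The fingers move at their own pace and stop on an object; FORCE is the grip in N (left out, the last holds). Time passes only in rows, so rows that do not move let the fingers close. It gives the time, the measured TCP pose, the force and the opening at its end, in the units of the state.
- robot.get_state(): the state, without advancing time (a new reading comes with each control period).
- viewer.read_camera(name): name is "scene" or "side" or "wrist"; returns the picture (480x640x3 uint8, red, green, blue); there is no depth.
- viewer.camera_model(name): a dict with "camera_matrix" (3x3 intrinsics, pixels), "k1" (the pictures are not rectified: a ray, as slopes to the right and down, at radius r is drawn at 1 + k1 r^2 times it, then the intrinsics apply), "extrinsics" (4x4, takes a point from camera to world coordinates). Camera axes: x right, y down, z forward; pixel columns grow to the right and rows downward; lengths in mm; the calibration is good to about 2 mm. A picture is of the moment at which its call begins: read the wrist's pose just before it. camera_model takes no time and is no camera call; for the wrist camera it gives the pose at the moment of the call.
- job.hand_in(): hands the job in, once; it reports no verdict.
Trained networks look in the newest picture that a camera, given by its name, has taken for a name from the list of things; names that differ only in an ending like _2 or _b are one class to them, and where a whole thing is asked for, a point or a joint stands for the part that bears it (a point fixed in the world has none). Each returns a list of dicts, best first, with "conf" (0 to 1); they miss things now and then, are a little off and sometimes report something else, mostly with a low value. They report only what shows in the picture. A call takes as long as a camera call. They do not tell look-alikes from the thing itself.
- viewer.outline_of(query, camera): "region" (480x640 bool, what is visible of it).
- viewer.landmark_of(query, camera): "position" ([x, y, z] in mm, in the coordinates of the camera as it stood for that picture, good to about 4 mm: a listed point, or the origin of a listed thing).
The state is a dict: "t": time; "joints": joint angles; "qvel": joint speeds; "joint_torque": joint torques, N m; "position": TCP position; "eef_rot": TCP orientation; "contact_force": force on the tool from outside, world axes, zero at the start; "moment": the same for the moment, N m; "opening": opening from 0.0 (shut) to 1.0 (fully open).
Only numpy, scipy, OpenCV 4.12 (cv2) and the standard library are available. Lean on these libraries where they do the work, as an engineer would, in place of code of your own. Each camera call takes 0.05 s, during which the arm holds its last target. There are 200 camera calls.

### The job

Refill the soap dispenser: slide its cover right open, then load every soap bar lying on the counter into the shaft, pressing each one flat down onto the spring platform until the catches hold it below them. When all the bars are in, slide the cover fully shut, and leave the two bottles and the pipe nut standing where they are.

Things in the scene. Friction and masses are not known exactly. Their poses are not given: they have to be found in the camera images.
- magazine: White plastic soap dispenser fixed to the counter, 216 mm tall, on a grey foot 170 x 120 mm. Origin at the bottom under the centre of its shaft; own x runs along the shaft's long side (roughly away from the robot) and is the way the cover opens, z up. It stays still.
- mouth (a point): Centre of the shaft's mouth at the rim, 216 mm above the counter; axes as the magazine's. Inside 94 (x) by 63 mm (y): a bar goes in flat, long side along x, 2 mm play all round. The long sides flare out over the top 12 mm; in the middle each has a full-height window 54 mm wide, open at the top, so fingers holding a bar across its 58 mm can go down with it. Six bars fit.
- catches (a point): Point on the shaft's axis level with the tips of the catches, 25 mm below the rim. At both short ends a sprung barb, 56 mm wide, hinged 6 mm below the rim, leans in and down to this level, 6 mm over a bar's end. A bar let go in the mouth rests on the barbs, its top about 14 mm above the rim.
- held (a point): Point on the shaft's axis 38 mm below the rim: where the centre of the topmost caught bar rests. Press a bar's middle (closed fingertips, or in the grip; 8 to 18 N, more as the pile grows): it swings the barbs aside; when its top is 26 mm below the rim they snap over it and the spring lifts it against them. Pressing its top to 32 mm below the rim is safe. Each bar sinks the pile 26 mm.
- knob (a point): Grip point in the grey square knob on the cover: knob 24 x 24 mm, from 5 to 35 mm above the rim; this point is on its axis 26 mm above the rim. Moves with the cover; over the mouth's centre when the cover is shut.
- cover (a joint): Travel of the flat white cover (112 x 94 x 5 mm, lies on the rim) along the magazine's +x: 0 = shut over the mouth, 0.110 = fully open, when it lies behind the mouth on two rails, the knob 110 mm from the mouth's centre. Stays where it is left; needs about 2 N. Starts shut or a little open.
- platform (a joint): How far the spring platform in the shaft has sunk (m): 0 = empty, up, its top 27 mm below the rim; about 0.024 with one bar caught, then 0.026 more per bar; stop at 0.168. Spring 5 N at 0 plus 80 N/m.
- bar0: Cream soap bar, a block 90 mm (own x) by 58 mm (own y) by 26 mm (own z), about 130 g, all bars alike; origin at its centre. It starts lying flat on the counter (centre 13 mm up), any yaw within about 0.35 rad of the x direction. May be absent.
- bar1: Cream soap bar, a block 90 mm (own x) by 58 mm (own y) by 26 mm (own z), about 130 g, all bars alike; origin at its centre. It starts lying flat on the counter (centre 13 mm up), any yaw within about 0.35 rad of the x direction. May be absent.
- bar2: Cream soap bar, a block 90 mm (own x) by 58 mm (own y) by 26 mm (own z), about 130 g, all bars alike; origin at its centre. It starts lying flat on the counter (centre 13 mm up), any yaw within about 0.35 rad of the x direction. May be absent.
- bar3: Cream soap bar, a block 90 mm (own x) by 58 mm (own y) by 26 mm (own z), about 130 g, all bars alike; origin at its centre. It starts lying flat on the counter (centre 13 mm up), any yaw within about 0.35 rad of the x direction. May be absent.
- bar4: Cream soap bar, a block 90 mm (own x) by 58 mm (own y) by 26 mm (own z), about 130 g, all bars alike; origin at its centre. It starts lying flat on the counter (centre 13 mm up), any yaw within about 0.35 rad of the x direction. May be absent.
- bar5: Cream soap bar, a block 90 mm (own x) by 58 mm (own y) by 26 mm (own z), about 130 g, all bars alike; origin at its centre. It starts lying flat on the counter (centre 13 mm up), any yaw within about 0.35 rad of the x direction. May be absent.
- washing_up: Bystander: clear bottle, 66 mm across, 210 mm tall, green cap, origin under its foot.
- cleaner: Bystander: amber bottle, 72 mm across, 170 mm tall, red cap, origin under its foot.
- slip_nut: Bystander: white plastic pipe nut, a ring 68 mm across, 22 mm high, lying flat, origin under its centre.
Things that resemble listed ones, but are neither listed nor needed, are in the scene too. Leave any orange or red look-alike of the bar4 alone.

How it is judged (in metres and radians):
On the way, in this order (a step that is already met when the one before it is completed fails the run):
1. the cover is slid right open (value of joint cover above 0.1 m), for 0.2 s.
2. all soap bars are in the shaft, flat, held below the catches (horizontal distance between each of bar0, bar1, bar2, bar3, bar4, bar5 and mouth below 0.012 m and z of each of bar0, bar1, bar2, bar3, bar4, bar5 in the frame of mouth below -0.034 m and angle between the z axis of each of bar0, bar1, bar2, bar3, bar4, bar5 and the z axis of mouth, either way round below 0.1 rad), for 0.3 s.
At the end, for the whole second after the job is handed in: Every bar is in the shaft, flat within 0.1 rad, its centre at least 34 mm below the rim and within 12 mm of the shaft's axis, at rest; the cover is shut to within 4 mm (all of step 2 and linear speed of each of bar0, bar1, bar2, bar3, bar4, bar5 below 0.03 m/s and value of joint cover below 0.004 m); the robot touches nothing.
It fails at once if washing-up liquid bottle knocked over or shoved more than 5 cm (distance of washing_up from where it was at the start of the episode above 0.05 m or angle between washing_up's own z axis and vertical above 0.5 rad).
It fails at once if amber cleaner bottle knocked over or shoved more than 5 cm (distance of cleaner from where it was at the start of the episode above 0.05 m or angle between cleaner's own z axis and vertical above 0.5 rad).
It fails at once if white pipe nut knocked over or shoved more than 5 cm (distance of slip_nut from where it was at the start of the episode above 0.05 m or angle between slip_nut's own z axis and vertical above 0.5 rad).
Of bar0, bar1, bar2, bar3, bar4, bar5 only 4 to 6 are there at a start; the rules pass over those that are not, and their reading is None.
At some moment in a run one of bar0, bar1, bar2, bar3, bar4, bar5 may be knocked a few centimetres aside while the robot is not near it.
Once in a run the grip may slacken for a moment while it holds something.
It also fails if it takes over 210 s, if anything falls off the work surface, if the arm or the gripper's body presses on something with over 40 N, if the wrist force passes 120 N, or if a joint passes its speed limit or range.

## Working session

There is one attempt and no reset: what is moved stays moved. The work goes in short steps, Python scripts to look and compute and a shell command to move; the robot and the scene stay as the last step left them, time stands still between calls to the robot, and variables do not carry over. Pictures are saved under pics/ and viewed, about 12 in all and at most 16, crops included, and the job is handed in when it is done.

```bash
ls; mkdir -p pics; cat > h.py <<'E'
import numpy as np, cv2, json
from plant import robot, viewer, job
from scipy.spatial.transform import Rotation as R
def shot(c,name=None):
    m=viewer.camera_model(c); im=viewer.read_camera(c)
    if name: cv2.imwrite('pics/'+name,cv2.cvtColor(im,cv2.COLOR_RGB2BGR))
    return im,m
def proj(m,P):
    E=np.array(m['extrinsics']);K=np.array(m['camera_matrix'])
    p=(np.atleast_2d(P)-E[:3,3])@E[:3,:3]; s=p[:,:2]/p[:,2:]
    s=s*(1+m['k1']*(s**2).sum(1,keepdims=True))
    return s@K[:2,:2].T+K[:2,2]
def ray(m,uv,z):
    E=np.array(m['extrinsics']);K=np.array(m['camera_matrix'])
    d=(np.atleast_2d(uv).astype(float)-K[:2,2])@np.linalg.inv(K[:2,:2]).T
    s=d.copy()
    for _ in range(20): s=d/(1+m['k1']*(s**2).sum(1,keepdims=True))
    w=np.c_[s,np.ones(len(s))]@E[:3,:3].T
    return E[:3,3]+w*((z-E[2,3])/w[:,2:])
def world(m,p):
    E=np.array(m['extrinsics']);return E[:3,:3]@np.array(p)+E[:3,3]
def rect(m,reg,z):
    """min-area rect of region's outline projected on plane z: centre, sides, yaw of long side"""
    c=max(cv2.findContours(reg.astype(np.uint8),cv2.RETR_EXTERNAL,cv2.CHAIN_APPROX_NONE)[0],key=cv2.contourArea)[:,0]
    w=ray(m,c,z)[:,:2].astype(np.float32)
    (cx,cy),(a,b),t=cv2.minAreaRect(w)
    if a<b: a,b,t=b,a,t+90
    t=(t+90)%180-90
    return np.round([cx,cy,a,b,np.radians(t)],2)
E
python3 - <<'E'
from h import *
s=robot.get_state();print(s['position'],s['eef_rot'],s['opening'],robot.pinch_z)
for c in ['scene','side','wrist']:
    im,m=shot(c,c+'0.png')
    for q in ['bar0','mouth','knob','magazine','washing_up','cleaner','slip_nut']:
        for d in viewer.landmark_of(q,c):
            w=world(m,d['position']);print(c,q,round(d['conf'],2),w.round(),proj(m,w).round()[0])
E
```

```text
pics
[ 5.74737584e+02 -3.15386259e-03  2.30827864e+02] [ 9.99999850e-01  2.98945291e-06 -5.47264282e-04  3.58414823e-05] 0.9986263299851983 18.700000000000003
scene bar0 0.95 [575. 366.  12.] [392. 195.]
scene bar0 0.75 [385. 193.  12.] [314. 200.]
scene bar0 0.74 [446.  48.  13.] [302. 234.]
scene bar0 0.72 [593. 186.   9.] [368. 229.]
scene bar0 0.7 [738. 146.  12.] [405. 258.]
scene bar0 0.65 [613.  56.  14.] [350. 257.]
scene bar0 0.44 [441. 349.  16.] [355. 181.]
scene mouth 0.76 [ 510. -194.  216.] [258. 243.]
scene knob 0.87 [ 524. -197.  242.] [260. 239.]
scene magazine 0.86 [ 513. -195.   -3.] [265. 302.]
scene washing_up 0.65 [776. -42.   4.] [382. 311.]
scene cleaner 0.66 [ 641. -469.   -4.] [228. 413.]
scene cleaner 0.58 [774. -45.   4.] [381. 312.]
scene slip_nut 0.79 [ 381. -479.   -4.] [147. 352.]
side bar0 0.94 [435. 353.  14.] [246. 212.]
side bar0 0.84 [380. 192.   9.] [241. 246.]
side bar0 0.83 [612.  63.  13.] [321. 255.]
side bar0 0.71 [450.  55.  10.] [273. 269.]
side bar0 0.67 [568. 363.  13.] [281. 202.]
side bar0 0.67 [738. 154.  13.] [347. 228.]
side bar0 0.61 [589. 192.  10.] [302. 231.]
side mouth 0.94 [ 508. -194.  215.] [318. 276.]
side knob 0.63 [ 521. -194.  241.] [322. 267.]
side magazine 0.76 [ 514. -196.   -2.] [320. 328.]
side magazine 0.7 [569. 365.  12.] [281. 202.]
side magazine 0.25 [770. -40.   1.] [379. 267.]
side washing_up 0.94 [768. -38.  -1.] [378. 268.]
side cleaner 0.66 [ 643. -473.   -2.] [405. 398.]
side cleaner 0.57 [ 510. -197.  178.] [318. 286.]
side slip_nut 0.57 [ 383. -482.   -0.] [308. 434.]
wrist bar0 0.98 [386. 193.  13.] [118.   7.]
wrist bar0 0.91 [448.  49.  10.] [200. 164.]
wrist bar0 0.87 [591. 196.  14.] [339.   1.]
wrist bar0 0.82 [730. 151.  12.] [482.  56.]
wrist bar0 0.57 [612.  60.  14.] [358. 153.]
wrist knob 0.41 [593. 195.  15.] [341.   1.]
wrist magazine 0.96 [ 508. -198.   -5.] [270. 356.]
wrist washing_up 0.94 [773. -38.   3.] [494. 241.]
```

```bash
python3 - <<'E'
import cv2,numpy as np
a=cv2.imread('pics/scene0.png')[140:440,100:500]
cv2.imwrite('pics/a.png',cv2.resize(a,(800,600),interpolation=cv2.INTER_CUBIC))
E
```

```text
(no output)
```

View pics/a.png

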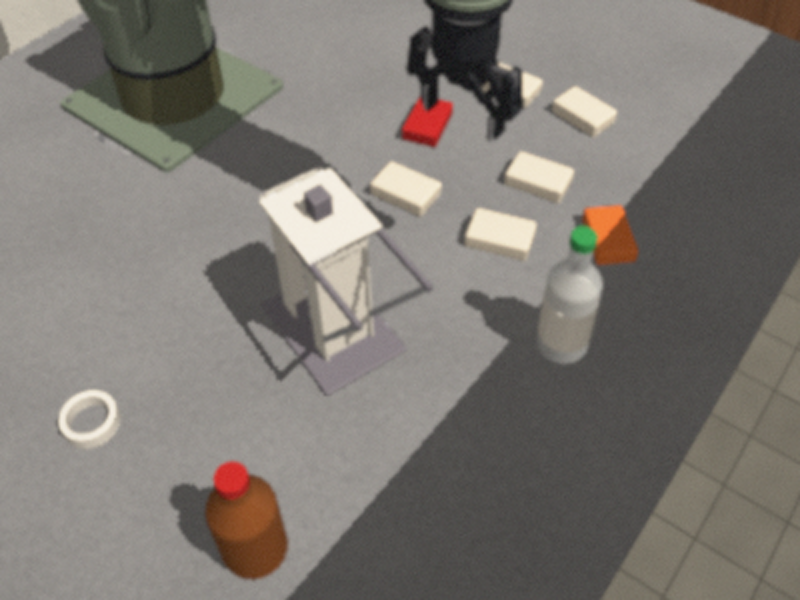

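View pics/wrist0.png

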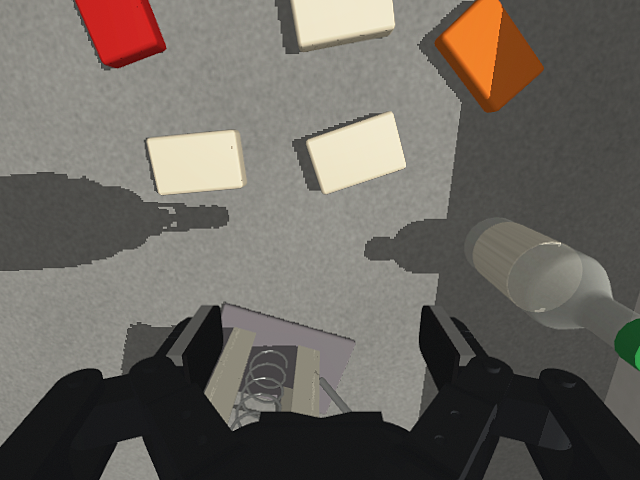

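The cream bars (scene crop, 2x) are at about (405,188), (501,234), (539,176), (584,110) and (515,85). That makes five. The red block (428,122) and the orange wedge (612,235) are the look-alikes. The dispenser's cover is nearly shut. Next I turn the tool by about 1.29 rad, rise and look at the dispenser from above.

```bash
python3 -m crank '[[1,0,0,0.4,0,0,1],[1,0,0,0.4,0,0,1],[1,0,0,0.4,0,0,1],[1,0,0,0.4,0,0,1],[1,0,0,0.4,0,0,1],[1,0,0,0.4,0,0,1],[1,0,0,0.4,0,0,1],[1,0,0,0.4,0,0,1],[1,0,0,0.4,0,0,1],[1,0,0,0.4,0,0,1]]' 60
python3 -m crank '[[1,0,-0.7,0,0,0,1],[1,0,-0.7,0,0,0,1],[1,0,-0.7,0,0,0,1],[1,0,-0.7,0,0,0,1],[1,0,-0.7,0,0,0,1],[1,0,-0.7,0,0,0,1],[1,0,0,0,0,0,0]]'
python3 - <<'E'
from h import *
s=robot.get_state();print(s['position'],R.from_quat(s['eef_rot']).as_matrix().round(3),s['joints'])
im,m=shot('wrist','w1.png');print(np.array(m['extrinsics']).round(2))
for q in ['mouth','knob','magazine']:
    for d in viewer.landmark_of(q,'wrist'):
        w=world(m,d['position']);print(q,round(d['conf'],2),w.round(1),proj(m,w).round()[0])
for d in viewer.outline_of('cover','wrist'): print('cover',d['conf'],rect(m,d['region'],221))
for d in viewer.outline_of('knob','wrist'): print('knob',d['conf'],rect(m,d['region'],221))
E
```

```text
t: 2.2
position: [574.9, -0.0, 392.0]
eef_rot: [0.92, 0.391, -0.0, 0.0]
contact_force: [0.0, -0.0, -0.3]
opening: 1.001
t: 2.9
position: [574.5, -171.8, 390.8]
eef_rot: [0.803, 0.596, -0.001, 0.0]
contact_force: [0.8, 0.6, -0.2]
opening: 1.002
[ 574.46043737 -171.84493986  390.7566684 ] [[ 0.289  0.957 -0.001]
 [ 0.957 -0.289 -0.002]
 [-0.002 -0.    -1.   ]] [ 0.392172    0.6517746  -0.37704826  1.03335163  0.22751224  1.49401158
  1.34730253]
[[ 2.9000e-01  9.1000e-01  2.9000e-01  4.9972e+02]
 [ 9.6000e-01 -2.7000e-01 -9.0000e-02 -1.4909e+02]
 [-0.0000e+00  3.0000e-01 -9.5000e-01  5.3421e+02]
 [ 0.0000e+00  0.0000e+00  0.0000e+00  1.0000e+00]]
mouth 0.92 [ 507.  -192.6  219.5] [277. 158.]
knob 0.74 [ 521.9 -197.5  242.3] [274. 179.]
magazine 0.7 [ 640.3 -473.6    2.2] [162. 276.]
cover 0.64 [ 5.2082e+02 -1.9926e+02  1.1253e+02  9.4700e+01 -3.2000e-01]
knob 0.62 [ 5.2098e+02 -1.9893e+02  1.1407e+02  9.6830e+01 -3.2000e-01]
```

View pics/w1.png

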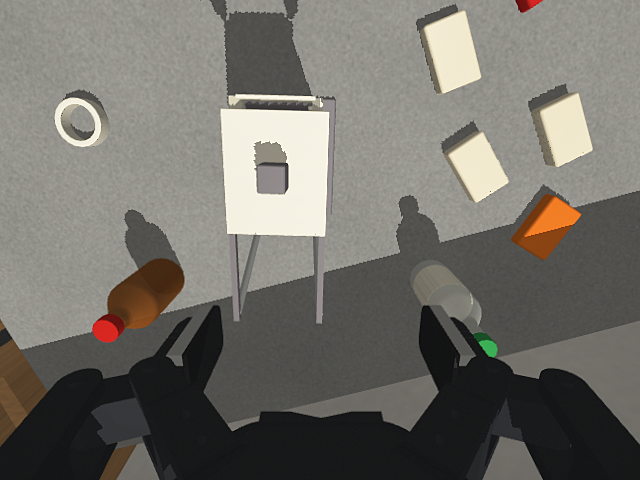

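The wrist view shows the cover's centre at pixel (275,172), about 14 mm open, with the rails behind it. I take the magazine's yaw as -0.31. Now I grip the knob.

```bash
python3 -m crank '[[1,-0.67,-0.34,0,0,0,-0.2],[1,-0.67,-0.34,0,0,0,0],[0.7,0,0,-1,0,0,0],[0.7,0,0,-1,0,0,0],[0.7,0,0,-1,0,0,0],[0.7,0,0,-0.8,0,0,0],[0.7,0,0,-0.3,0,0,0],[0.3,0,0,0,0,0,0],[0,0,0,0,0,0,0],[0,0,0,0,0,0,0]]' 50
python3 -m crank '[[0,0,0,0,0,0,0],[0,0,0,0,0,0,0],[0,0,0,0,0,0,0],[0,0,0,0,0,0,0],[0,0,0,0,0,0,0]]'
```

```text
t: 4.2
position: [520.7, -198.6, 228.8]
eef_rot: [0.808, 0.589, -0.002, 0.002]
contact_force: [-6.4, -20.2, 1.0]
opening: 0.271
t: 4.7
position: [520.7, -198.6, 228.8]
eef_rot: [0.808, 0.589, -0.002, 0.002]
contact_force: [-6.7, -18.8, 4.8]
opening: 0.272
```

```bash
python3 -m crank '[[0,-0.01,-0.035,0,0,0,0],[0,0.2,-0.065,0,0,0,0],[0,0.3,-0.098,0,0,0,0],[0,0.3,-0.098,0,0,0,0],[0,0.3,-0.098,0,0,0,0],[0,0.3,-0.098,0,0,0,0],[0,0.3,-0.098,0,0,0,0],[0,0.3,-0.098,0,0,0,0],[0,0.2,-0.065,0,0,0,0],[0,0,0,0,0,0,0]]'
```

```text
t: 5.7
position: [609.4, -228.2, 228.8]
eef_rot: [0.808, 0.59, -0.001, 0.002]
contact_force: [-2.6, -13.9, 3.3]
opening: 0.272
```

```bash
python3 -m crank '[[0,0.08,-0.026,0,0,0,0],[0,0.06,-0.02,0,0,0,0],[0,0,0,0,0,0,0]]'; python3 -m crank '[[0,0.08,-0.026,0,0,0,0],[0,0,0,0,0,0,0]]'
```

```text
t: 6.0
position: [613.6, -229.6, 228.8]
eef_rot: [0.808, 0.59, -0.002, 0.001]
contact_force: [-9.8, -11.0, 6.1]
opening: 0.269
t: 6.2
position: [613.9, -229.7, 228.7]
eef_rot: [0.808, 0.59, -0.004, -0.002]
contact_force: [-39.2, -1.3, 19.7]
opening: 0.268
```

Cover at its end stop. Release, rise and look at the open mouth.

```bash
python3 -m crank '[[0.5,-0.08,0.026,0,0,0,0],[1,0,0,0,0,0,0],[1,0,0,0,0,0,0],[1,0,0,0.5,0,0,0],[1,0,0,1,0,0,0],[1,-0.3,0,1,0,0,0],[1,-0.3,0.3,1,0,0,0],[1,-0.3,0.3,0.5,0,0,0],[1,0,0,0,0,0,0]]'
python3 - <<'E'
from h import *
im,m=shot('wrist','w2.png')
for q in ['mouth','catches','held','knob']:
    for d in viewer.landmark_of(q,'wrist'):
        w=world(m,d['position']);print(q,round(d['conf'],2),w.round(1),proj(m,w).round()[0])
for d in viewer.outline_of('cover','wrist'): print('cover',d['conf'],rect(m,d['region'],221))
c=np.array([509,-195.5]);
u0,v0=proj(m,[*c,216])[0].astype(int)
y=-.315;ux=np.array([np.cos(y),np.sin(y)]);uy=np.array([-ux[1],ux[0]])
P=np.array([[*(c+a*47*ux+b*31.5*uy),216] for a,b in [(1,1),(1,-1),(-1,-1),(-1,1)]])
a=cv2.cvtColor(im,cv2.COLOR_RGB2BGR);x0,y0=u0-90,max(v0-70,0)
a=cv2.resize(a[y0:y0+140,x0:x0+180],None,fx=4,fy=4)
cv2.polylines(a,[((proj(m,P)-[x0,y0])*4).astype(int)],True,(0,0,255),1)
cv2.imwrite('pics/w2c.png',a);print(x0,y0,json.dumps(np.array(m['extrinsics']).tolist()))
E
```

```text
t: 7.1
position: [578.7, -201.7, 391.0]
eef_rot: [0.806, 0.591, 0.002, 0.002]
contact_force: [-0.0, -0.2, -0.1]
opening: 1.004
mouth 0.79 [ 507.6 -193.7  216.5] [305. 143.]
catches 0.77 [ 510.3 -193.3  190.3] [308. 145.]
held 0.87 [ 504.6 -194.8  180.7] [305. 140.]
knob 0.6 [ 615.1 -230.5  240.4] [303. 271.]
cover 0.75 [ 5.6248e+02 -2.1298e+02  2.2195e+02  9.4310e+01 -3.2000e-01]
cover 0.55 [ 6.1420e+02 -2.2996e+02  1.1305e+02  9.5510e+01 -3.2000e-01]
213 75 [[0.30054143776726255, 0.9073868043105092, 0.2938095157545891, 503.36584672968866], [0.9537686250117963, -0.28608883052269934, -0.09207926473022945, -178.127632640946], [0.0005041109918466656, 0.3078999324672119, -0.95141861315553, 534.0504149608278], [0.0, 0.0, 0.0, 1.0]]
```

View pics/w2c.png

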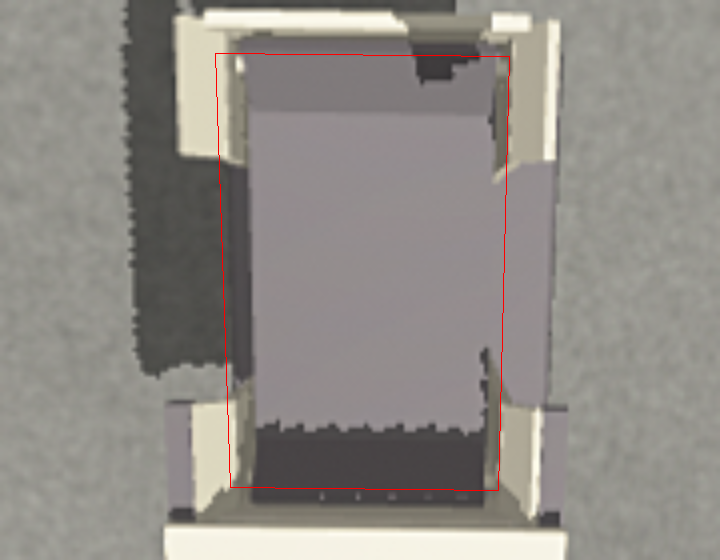

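The open mouth fits the red prediction laterally and at the windows to about 1 mm: crop centre (365,280), windows at rows 160-403. I take the mouth as (509.2,-195). Next I look at the bars from above with the tool straight.

```bash
python3 -m crank '[[1,0,0.94,0,0,0,0.95],[1,0,0.94,0,0,0,0.95],[1,0,0.94,0,0,0,0.95],[1,0,0.94,0,0,0,0.95],[1,0,0.94,0,0,0,0],[1,0,0.94,0,0,0,0],[1,0,0.94,0,0,0,0],[1,0,0.94,0,0,0,0],[1,0,0.94,0,0,0,0],[1,0,0.94,0,0,0,0]]'
python3 -m crank '[[1,0,0.94,0,0,0,0],[1,0,0,0,0,0,0]]'
python3 - <<'E'
from h import *
im,m=shot('wrist','w3.png')
for d in viewer.outline_of('bar0','wrist'):
    r=rect(m,d['region'],26); g=im[d['region']].mean(0)
    print(round(d['conf'],2),r,g.round(),proj(m,[r[0],r[1],26])[0].round())
E
```

```text
t: 8.4
position: [578.6, 174.2, 386.7]
eef_rot: [0.708, 0.706, -0.0, -0.0]
contact_force: [-0.6, -0.8, -1.3]
opening: 0.998
t: 8.6
position: [577.4, 215.4, 385.9]
eef_rot: [0.706, 0.708, -0.0, -0.001]
contact_force: [0.6, -1.0, -0.1]
opening: 0.999
0.87 [5.9259e+02 1.9135e+02 9.2500e+01 5.8570e+01 1.6000e-01] [233. 225. 199.] [304. 201.]
0.86 [4.4781e+02 5.4490e+01 9.0730e+01 6.5020e+01 8.0000e-02] [224. 216. 190.] [203.  97.]
0.83 [ 5.7163e+02  3.6311e+02  8.9350e+01  6.2290e+01 -1.6000e-01] [229. 220. 194.] [420. 188.]
0.81 [6.0779e+02 6.2840e+01 9.1020e+01 6.4150e+01 3.1000e-01] [223. 215. 188.] [219. 211.]
0.79 [4.4014e+02 3.4782e+02 9.2200e+01 6.4480e+01 5.0000e-02] [226. 218. 192.] [417.  91.]
0.67 [386.21 192.68  90.47  61.03  -1.26] [207.  43.  39.] [303.  46.]
0.62 [730.69 152.5   97.86  62.52  -0.8 ] [180.  94.  30.] [281. 286.]
```

View pics/w3.png

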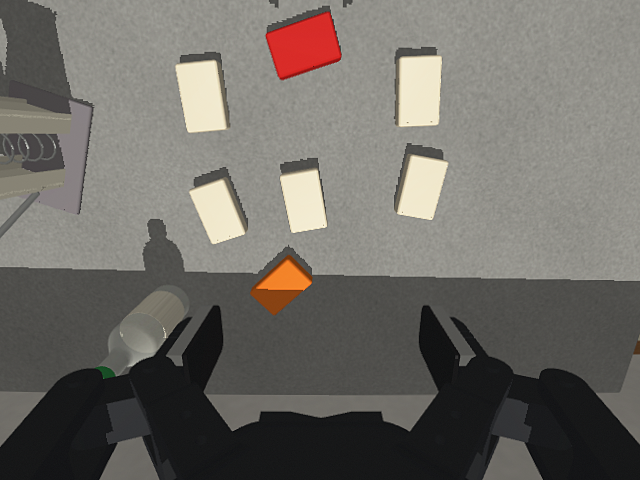

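Five cream bars confirmed at pixels (203,95), (218,210), (303,198), (420,186) and (418,90). Red (303,46) and orange (281,285) are the decoys. First I take bar C at (592.6,191.3), yaw 0.16.

```bash
python3 -m crank '[[1,0.13,-0.2,-0.85,0,0,1],[1,0.13,-0.2,-0.85,0,0,1],[1,0.12,-0.2,-0.85,0,0,0],[1,0,0,-0.86,0,0,0],[1,0,0,-0.86,0,0,0],[1,0,0,-0.86,0,0,0],[1,0,0,-0.86,0,0,0],[1,0,0,-0.86,0,0,0],[1,0,0,-0.86,0,0,0],[1,0,0,-0.8,0,0,0]]'
python3 -m crank '[[1,0,0,0,0,0,0]]'
```

```text
t: 9.7
position: [593.9, 184.9, 45.2]
eef_rot: [0.65, 0.76, -0.0, 0.0]
contact_force: [0.3, 0.1, -0.4]
opening: 0.995
t: 9.8
position: [592.3, 184.5, 43.4]
eef_rot: [0.65, 0.76, -0.003, -0.001]
contact_force: [-0.4, -0.1, 1.7]
opening: 1.005
```

```bash
python3 -m crank '[[1,0.01,0.17,-0.5,0,0,0],[1,0,0,-0.4,0,0,0],[1,0,0,-0.13,0,0,0],[0.5,0,0,0,0,0,0],[0.4,0,0,0,0,0,0],[0.3,0,0,0,0,0,0],[0.3,0,0,0,0,0,0],[0.3,0,0,0,0,0,0]]' 80
```

```text
t: 10.6
position: [594.7, 193.1, 7.1]
eef_rot: [0.65, 0.76, 0.0, 0.001]
contact_force: [-2.5, -1.8, 8.8]
opening: 0.653
```

```bash
python3 -m crank '[[0.3,0,0,0.2,0,0,0],[0.3,0,0,0.6,0,0,0],[0.3,0,0,0.9,0,0,0],[0.3,0,0,0.9,0,0,0],[0.3,0,0,0.9,0,0,0],[0.3,-0.2,-0.5,0.9,0,0,-0.9],[0.3,-0.2,-0.5,0.9,0,0,-0.9],[0.3,-0.2,-0.5,0.9,0,0,-0.9],[0.3,-0.2,-0.9,0.2,0,0,-0.9],[0.3,-0.2,-0.9,0,0,0,-0.9]]'
python3 -m crank '[[0.3,-0.2,-0.95,0,0,0,-0.9],[0.3,-0.2,-0.95,0,0,0,-0.5],[0.3,-0.2,-0.95,0,0,0,0],[0.3,-0.2,-0.95,0,0,0,0],[0.3,-0.2,-0.95,0,0,0,0],[0.3,0,-0.95,0,0,0,0],[0.3,0,-0.5,0,0,0,0],[0.3,0,0,0,0,0,0],[0.3,0,0,0,0,0,0]]'
```

```text
t: 11.6
position: [554.0, 60.4, 264.2]
eef_rot: [0.776, 0.631, 0.001, 0.001]
contact_force: [1.1, -1.1, -2.7]
opening: 0.655
t: 12.5
position: [514.1, -186.5, 262.3]
eef_rot: [0.809, 0.587, 0.0, 0.0]
contact_force: [-0.1, 1.0, -1.3]
opening: 0.662
```

```bash
cat >> h.py <<'E'
def tgt(c=(509.2,-195.0),yaw=-.315):
    s=robot.get_state();p=np.array(s['position']);M=R.from_quat(s['eef_rot']).as_matrix()
    a=np.arctan2(M[1,0],M[0,0])-np.pi/2; a=(a+np.pi/2)%np.pi-np.pi/2
    e=np.array(c)-p[:2]; print('pos',p.round(1),'yaw',a.round(3),'open',round(s['opening'],3),'F',np.round(s['contact_force'],1),'t',s['t'])
    print('units dx,dy',(e/40).round(3),'dz to 0',(-p[2]/40).round(2),'rot',round((yaw-a)/.08,2))
E
python3 -c "
from h import *
tgt()"
```

```text
pos [ 514.1 -186.5  262.3] yaw -0.315 open 0.662 F [-0.1  1.  -1.3] t 12.5
units dx,dy [-0.122 -0.213] dz to 0 -6.56 rot -0.0
```

```bash
python3 -m crank '[[0.3,-0.077,-0.228,0,0,0,0],[0.3,0,0,0,0,0,0],[0.3,0,0,0,0,0,0]]'; python3 - <<'E'
from h import *
tgt((511,-195.6))
im,m=shot('wrist','w4.png')
p=robot.get_state()['position'];zt=p[2]-7+26
for d in viewer.outline_of('bar0','wrist')[:3]: print(d['conf'],rect(m,d['region'],zt),d['region'].sum())
y=-.315;ux=np.array([np.cos(y),np.sin(y)]);uy=np.array([-ux[1],ux[0]])
def box(c,l,w,z): return np.array([[*(c+a*l*ux+b*w*uy),z] for a,b in [(1,1),(1,-1),(-1,-1),(-1,1)]])
a=cv2.cvtColor(im,cv2.COLOR_RGB2BGR)
cc=np.array(p[:2])-2*ux
cv2.polylines(a,[proj(m,box(cc,45,29,zt)).astype(int)],True,(0,0,255),1)
cv2.polylines(a,[proj(m,box(np.array([509.2,-195]),47,31.5,216)).astype(int)],True,(255,0,0),1)
cv2.imwrite('pics/w4c.png',cv2.resize(a[180:480,140:500],(720,600)))
E
```

```text
t: 12.8
position: [511.1, -195.7, 261.8]
eef_rot: [0.809, 0.588, -0.0, 0.0]
contact_force: [0.1, 0.8, -0.6]
opening: 0.654
pos [ 511.1 -195.7  261.8] yaw -0.315 open 0.654 F [ 0.1  0.8 -0.6] t 12.8
units dx,dy [-0.001  0.002] dz to 0 -6.55 rot -0.01
0.81 [531.62 -68.94  28.31  26.64  -0.81] 2498
0.76 [ 5.0638e+02 -1.9425e+02  9.3730e+01  5.7360e+01 -3.1000e-01] 27458
0.73 [ 4.4036e+02 -1.0043e+02  2.9270e+01  2.2090e+01  9.0000e-02] 5970
```

View pics/w4c.png

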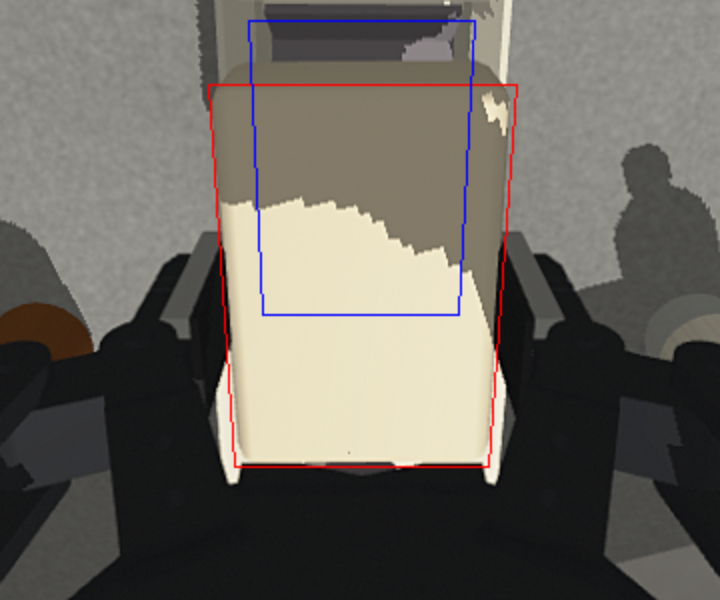

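The held bar's outline sits on the prediction (red), so it is centred within about 1 mm. Lower it to the barbs, then press.

```bash
python3 -m crank '[[0.3,0.01,0,-0.4,0,0,0],[0.3,0,0,-0.4,0,0,0],[0.3,0,0,-0.2,0,0,0],[0.3,0,0,-0.15,0,0,0],[0.3,0,0,0,0,0,0]]' 100
python3 -m crank '[[0.3,0,0,-0.15,0,0,0],[0.3,0,0,-0.15,0,0,0],[0.3,0,0,0,0,0,0]]'
```

```text
t: 13.4
position: [511.5, -195.7, 215.4]
eef_rot: [0.809, 0.588, -0.0, -0.0]
contact_force: [-0.7, -0.4, -1.6]
opening: 0.65
t: 13.7
position: [511.5, -195.8, 203.5]
eef_rot: [0.809, 0.587, -0.0, -0.0]
contact_force: [1.1, -0.2, -4.0]
opening: 0.653
```

```bash
python3 -m crank '[[0.3,0,0,-0.25,0,0,0],[0.3,0,0,-0.25,0,0,0],[0.3,0,0,-0.2,0,0,0],[0.3,0,0,-0.15,0,0,0],[0.3,0,0,-0.05,0,0,0],[0.3,0,0,0,0,0,0]]'
```

```text
t: 14.3
position: [512.1, -196.0, 167.8]
eef_rot: [0.809, 0.588, 0.0, 0.001]
contact_force: [2.7, -0.7, 5.7]
opening: 0.652
```

Force about 7 N matches the spring. Release, retreat and look.

```bash
python3 -m crank '[[0.8,0,0,0,0,0,0],[1,0,0,0,0,0,0],[1,0,0,0,0,0,0],[1,0,0,0.6,0,0,0],[1,0,0,1,0,0,0],[1,0,0,1,0,0,0],[1,0,0,0.6,0,0,0],[1,0,0,0,0,0,0]]' 
python3 - <<'E'
from h import *
im,m=shot('wrist','w5.png')
for q in ['bar0']:
    for d in viewer.landmark_of(q,'wrist'):
        w=world(m,d['position']);print(q,round(d['conf'],2),w.round(1),proj(m,w).round()[0])
a=cv2.cvtColor(im,cv2.COLOR_RGB2BGR)
cv2.imwrite('pics/w5c.png',cv2.resize(a[120:480,120:540],(700,600)))
E
```

```text
t: 15.1
position: [512.3, -196.0, 298.5]
eef_rot: [0.809, 0.587, 0.001, 0.002]
contact_force: [-0.2, 0.2, -1.1]
opening: 1.0
bar0 0.94 [610.9  63.   11.4] [534. 209.]
bar0 0.85 [731.3 151.2  14.9] [610. 272.]
bar0 0.7 [ 509.5 -194.2  176.3] [322. 232.]
bar0 0.57 [444.9  49.9  11.7] [505.  79.]
```

View pics/w5c.png

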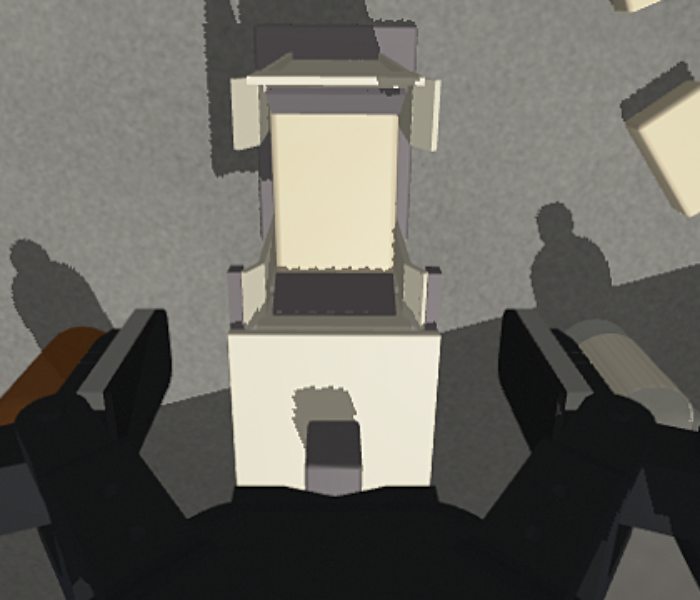

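The first bar sits under both barbs (crop (333,190)), and its centre reads z 176, the held level. Next is bar B at (610,60.5), yaw 0.31.

```bash
python3 -m crank '[[1,0.35,0.9,0,0,0,1],[1,0.35,0.9,0,0,0,1],[1,0.35,0.9,0,0,0,1],[1,0.35,0.9,-0.5,0,0,1],[1,0.35,0.9,-0.5,0,0,1],[1,0.35,0.9,-0.5,0,0,1],[1,0.35,0.9,-0.6,0,0,1],[1,0,0.1,-1,0,0,0.8],[1,0,0,-1,0,0,0],[1,0,0,-1,0,0,0]]'
python3 -m crank '[[1,0,0,-1,0,0,0],[1,0,0,0,0,0,0],[1,0,0,0,0,0,0]]'
python3 - <<'E'
from h import *
tgt((610,60.5),.31)
E
```

```text
t: 16.2
position: [608.5, 60.4, 88.9]
eef_rot: [0.589, 0.808, -0.001, -0.001]
contact_force: [1.1, -0.0, 0.1]
opening: 1.003
t: 16.5
position: [609.2, 60.4, 51.9]
eef_rot: [0.59, 0.808, -0.0, -0.0]
contact_force: [0.4, 1.0, 0.3]
opening: 0.997
pos [609.2  60.4  51.9] yaw 0.31 open 0.997 F [0.4 1.  0.3] t 16.5
units dx,dy [0.02  0.004] dz to 0 -1.3 rot 0.01
```

```bash
python3 -m crank '[[1,0.02,0,-0.7,0,0,0],[1,0,0,-0.4,0,0,0],[1,0,0,-0.05,0,0,0],[0.5,0,0,0,0,0,0],[0.4,0,0,0,0,0,0],[0.3,0,0,0,0,0,0],[0.3,0,0,0,0,0,0],[0.3,0,0,0,0,0,0]]' 80
python3 -m crank '[[0.3,0,0,0.2,0,0,0],[0.3,0,0,0.6,0,0,0],[0.3,0,0,0.9,0,0,0],[0.3,0,0,0.9,0,0,0],[0.3,0,0,0.9,0,0,0],[0.3,-0.2,-0.4,0.9,0,0,-0.9],[0.3,-0.3,-0.5,0.9,0,0,-0.9],[0.3,-0.4,-0.6,0.9,0,0,-0.9],[0.3,-0.4,-0.8,0.2,0,0,-0.9],[0.3,-0.4,-0.8,0,0,0,-0.9]]' 100
python3 -m crank '[[0.3,-0.4,-0.8,0,0,0,-0.9],[0.3,-0.4,-0.8,0,0,0,-0.9],[0.3,-0.1,-0.8,0,0,0,-0.9],[0.3,0,-0.4,0,0,0,-0.6],[0.3,0,0,0,0,0,0],[0.3,0,0,0,0,0,0]]'
python3 - <<'E'
from h import *
tgt()
E
```

```text
t: 17.3
position: [610.9, 60.2, 7.4]
eef_rot: [0.59, 0.808, 0.001, 0.001]
contact_force: [-3.9, -1.0, 12.7]
opening: 0.657
t: 18.3
position: [541.9, -64.7, 264.2]
eef_rot: [0.726, 0.688, 0.001, 0.001]
contact_force: [1.1, -0.3, -2.2]
opening: 0.654
t: 18.9
position: [506.5, -175.1, 262.1]
eef_rot: [0.809, 0.588, 0.0, -0.0]
contact_force: [-0.2, 1.8, -1.3]
opening: 0.646
pos [ 506.5 -175.1  262.1] yaw -0.314 open 0.646 F [-0.2  1.8 -1.3] t 18.9
units dx,dy [ 0.068 -0.497] dz to 0 -6.55 rot -0.02
```

```bash
python3 -m crank '[[0.3,0.08,-0.5,0,0,0,0],[0.3,0,0,0,0,0,0],[0.3,0,0,0,0,0,0]]'; cat >> h.py <<'E'
def held():
    im,m=shot('wrist');s=robot.get_state();p=np.array(s['position'])
    y=-.315;ux=np.array([np.cos(y),np.sin(y)]);uy=np.array([-ux[1],ux[0]])
    for d in viewer.outline_of('bar0','wrist'):
        if d['region'].sum()>15000:
            r=rect(m,d['region'],p[2]+19); c=r[:2]+ux*(r[2]-90)/2; e=c-[509.2,-195.]
            print('bar',r,'centre',c.round(1),'off along/across',round(e@ux,1),round(e@uy,1),'fix units',(-e/40).round(3))
E
python3 - <<'E'
from h import *
tgt((510,-195.3));held()
E
```

```text
t: 19.2
position: [509.7, -194.8, 261.8]
eef_rot: [0.809, 0.588, 0.0, -0.0]
contact_force: [-0.6, -0.5, -1.5]
opening: 0.653
pos [ 509.7 -194.8  261.8] yaw -0.313 open 0.653 F [-0.6 -0.5 -1.5] t 19.2
units dx,dy [ 0.007 -0.013] dz to 0 -6.54 rot -0.02
bar [ 5.0515e+02 -1.9349e+02  9.2570e+01  5.6540e+01 -3.0000e-01] centre [ 506.4 -193.9] off along/across -3.0 0.2 fix units [ 0.071 -0.028]
```

```bash
python3 -m crank '[[0.3,0.055,-0.018,0,0,0,0],[0.3,0,0,-0.4,0,0,0],[0.3,0,0,-0.4,0,0,0],[0.3,0,0,-0.35,0,0,0],[0.3,0,0,-0.15,0,0,0],[0.3,0,0,-0.15,0,0,0],[0.3,0,0,0,0,0,0]]' 110
python3 -m crank '[[0.3,0,0,-0.25,0,0,0],[0.3,0,0,-0.25,0,0,0],[0.3,0,0,-0.2,0,0,0],[0.3,0,0,-0.18,0,0,0],[0.3,0,0,-0.05,0,0,0],[0.3,0,0,0,0,0,0]]'
```

```text
t: 20.0
position: [511.5, -196.1, 203.4]
eef_rot: [0.809, 0.588, -0.0, -0.0]
contact_force: [-0.4, 1.1, -5.3]
opening: 0.647
t: 20.6
position: [512.3, -196.4, 166.7]
eef_rot: [0.809, 0.588, 0.0, 0.0]
contact_force: [0.0, 0.3, 5.5]
opening: 0.648
```

```bash
python3 -m crank '[[0.8,0,0,0,0,0,0],[1,0,0,0,0,0,0],[1,0,0,0,0,0,0],[1,0,0,0.6,0,0,0],[1,0,0,1,0,0,0],[1,0,0,1,0,0,0],[1,0,0,0.6,0,0,0],[1,0,0,0,0,0,0]]' 
python3 - <<'E'
from h import *
im,m=shot('wrist','w6.png')
for d in viewer.landmark_of('bar0','wrist'):
    w=world(m,d['position']);print(round(d['conf'],2),w.round(1),proj(m,w).round()[0])
a=cv2.cvtColor(im,cv2.COLOR_RGB2BGR); b=cv2.cvtColor(cv2.imread('pics/w5.png'),cv2.COLOR_BGR2BGRA)[:,:,:3]
cv2.imwrite('pics/w6c.png',cv2.resize(np.hstack([b[150:360,220:420],a[150:360,220:420]]),(800,420)))
E
```

```text
t: 21.4
position: [512.6, -196.7, 297.4]
eef_rot: [0.809, 0.587, 0.001, 0.002]
contact_force: [-0.1, 0.4, -1.0]
opening: 1.001
0.97 [730.6 148.6  13.1] [608. 272.]
0.79 [ 510.  -193.4  179. ] [324. 232.]
0.72 [449.9  49.8  11.1] [506.  83.]
```

View pics/w6c.png

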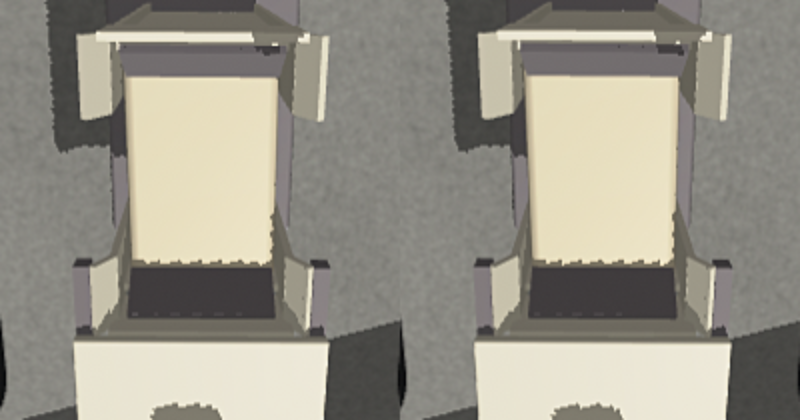

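Left and right match: the second bar is caught at the same level as the first. Next is bar A at (448,51), yaw 0.08.

```bash
python3 -m crank '[[1,-0.1,0.9,0,0,0,1],[1,-0.25,0.9,0,0,0,1],[1,-0.25,0.9,0,0,0,1],[1,-0.25,0.9,-0.5,0,0,1],[1,-0.25,0.9,-0.5,0,0,0.9],[1,-0.25,0.9,-0.5,0,0,0],[1,-0.25,0.8,-0.6,0,0,0],[1,0,0,-1,0,0,0],[1,0,0,-1,0,0,0],[1,0,0,-1,0,0,0]]'
python3 -m crank '[[1,0,0,-1,0,0,0],[1,0,0,0,0,0,0],[1,0,0,0,0,0,0]]'
python3 - <<'E'
from h import *
tgt((448.5,51),.08)
E
```

```text
t: 22.5
position: [446.7, 51.6, 88.4]
eef_rot: [0.679, 0.734, -0.0, -0.001]
contact_force: [1.5, 0.4, -0.6]
opening: 1.0
t: 22.8
position: [447.1, 51.5, 50.8]
eef_rot: [0.679, 0.734, -0.001, -0.001]
contact_force: [0.8, -0.5, 0.8]
opening: 1.001
pos [447.1  51.5  50.8] yaw 0.078 open 1.001 F [ 0.8 -0.5  0.8] t 22.8
units dx,dy [ 0.035 -0.014] dz to 0 -1.27 rot 0.03
```

```bash
python3 -m crank '[[1,0.02,0,-0.7,0,0,0],[1,0,0,-0.4,0,0,0],[1,0,0,-0.03,0,0,0],[0.5,0,0,0,0,0,0],[0.4,0,0,0,0,0,0],[0.3,0,0,0,0,0,0],[0.3,0,0,0,0,0,0],[0.3,0,0,0,0,0,0]]' 80
python3 -m crank '[[0.3,0,0,0.2,0,0,0],[0.3,0,0,0.6,0,0,0],[0.3,0,0,0.9,0,0,0],[0.3,0,0,0.9,0,0,0],[0.3,0,0,0.9,0,0,0],[0.3,0.2,-0.4,0.9,0,0,-0.9],[0.3,0.2,-0.5,0.9,0,0,-0.9],[0.3,0.2,-0.6,0.9,0,0,-0.9],[0.3,0.2,-0.8,0.2,0,0,-0.9],[0.3,0.2,-0.8,0,0,0,-0.9]]' 100
python3 -m crank '[[0.3,0.2,-0.8,0,0,0,-0.4],[0.3,0.2,-0.8,0,0,0,0],[0.3,0.1,-0.8,0,0,0,0],[0.3,0.05,-0.6,0,0,0,0],[0.3,0,0,0,0,0,0],[0.3,0,0,0,0,0,0]]'
python3 - <<'E'
from h import *
tgt();held()
E
```

```text
t: 23.6
position: [449.2, 51.4, 7.1]
eef_rot: [0.679, 0.734, 0.001, 0.001]
contact_force: [-2.8, 0.3, 26.2]
opening: 0.662
t: 24.6
position: [488.6, -73.9, 264.0]
eef_rot: [0.801, 0.599, 0.001, 0.001]
contact_force: [1.3, 0.1, -1.2]
opening: 0.653
t: 25.2
position: [510.0, -192.5, 262.0]
eef_rot: [0.809, 0.587, 0.0, -0.0]
contact_force: [1.0, -0.2, -1.6]
opening: 0.652
pos [ 510.  -192.5  262. ] yaw -0.315 open 0.652 F [ 1.  -0.2 -1.6] t 25.2
units dx,dy [-0.02  -0.063] dz to 0 -6.55 rot 0.0
bar [ 5.0552e+02 -1.9114e+02  9.3270e+01  5.6640e+01 -3.1000e-01] centre [ 507.1 -191.6] off along/across -3.1 2.5 fix units [ 0.053 -0.084]
```

```bash
python3 -m crank '[[0.3,0.031,-0.076,0,0,0,0],[0.3,0,0,-0.4,0,0,0],[0.3,0,0,-0.4,0,0,0],[0.3,0,0,-0.35,0,0,0],[0.3,0,0,-0.15,0,0,0],[0.3,0,0,-0.15,0,0,0],[0.3,0,0,0,0,0,0]]' 110
python3 -m crank '[[0.3,0,0,-0.25,0,0,0],[0.3,0,0,-0.25,0,0,0],[0.3,0,0,-0.2,0,0,0],[0.3,0,0,-0.2,0,0,0],[0.3,0,0,-0.05,0,0,0],[0.3,0,0,0,0,0,0]]'
```

```text
t: 26.0
position: [511.3, -195.1, 203.1]
eef_rot: [0.809, 0.588, -0.0, -0.001]
contact_force: [-2.5, 1.7, -3.8]
opening: 0.648
t: 26.6
position: [512.0, -195.4, 165.6]
eef_rot: [0.809, 0.588, 0.0, 0.0]
contact_force: [-2.5, 1.0, 7.1]
opening: 0.646
```

Good. Release and check with numbers, comparing the region with the last picture.

```bash
python3 -m crank '[[0.8,0,0,0,0,0,0],[1,0,0,0,0,0,0],[1,0,0,0,0,0,0],[1,0,0,0.6,0,0,0],[1,0,0,1,0,0,0],[1,0,0,1,0,0,0],[1,0,0,0.7,0,0,0],[1,0,0,0,0,0,0]]' 
cat >> h.py <<'E'
def caught(name):
    im,m=shot('wrist',name)
    for d in viewer.landmark_of('bar0','wrist'):
        w=world(m,d['position'])
        if w[2]>100: print('lm',round(d['conf'],2),w.round(1))
    for d in viewer.outline_of('bar0','wrist'):
        r=rect(m,d['region'],191)
        if r[0]<540 and abs(r[1]+195)<40: print('outline at z191',r,d['region'].sum())
E
python3 - <<'E'
from h import *
caught('w7.png')
a=cv2.imread('pics/w7.png'); b=cv2.imread('pics/w5.png')
cv2.imwrite('pics/w7c.png',cv2.resize(np.hstack([b[150:360,220:420],a[150:360,220:420]]),(800,420)))
E
```

```text
t: 27.4
position: [512.8, -195.7, 300.7]
eef_rot: [0.809, 0.587, 0.002, 0.002]
contact_force: [0.7, -1.0, -0.9]
opening: 0.998
lm 0.66 [ 507.9 -196.4  178.5]
outline at z191 [ 5.1068e+02 -1.9510e+02  7.5890e+01  5.7190e+01 -3.1000e-01] 6812
```

View pics/w7c.png

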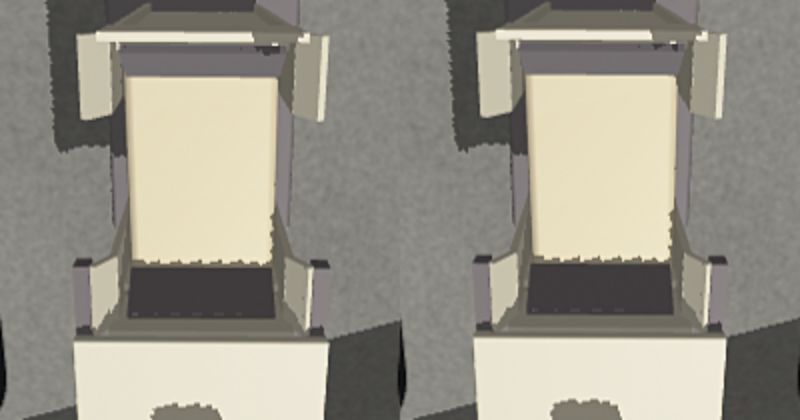

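Third caught. Head for D/E and re-measure them from a hover.

```bash
python3 -m crank '[[1,0,0.95,0,0,0,1],[1,0,0.95,0,0,0,1],[1,0,0.95,0,0,0,1],[1,0,0.95,0,0,0,1],[1,0.1,0.95,0,0,0,0],[1,0.1,0.95,0,0,0,0],[1,0.1,0.95,0,0,0,0],[1,0.1,0.95,0,0,0,0],[1,0.1,0.95,0,0,0,0],[1,0.1,0.95,0,0,0,0]]'
python3 -m crank '[[1,0,0.95,0.5,0,0,0],[1,0,0.95,0.5,0,0,0],[1,0,0,0,0,0,0],[1,0,0,0,0,0,0]]'
python3 - <<'E'
from h import *
im,m=shot('wrist','w8.png')
for d in viewer.outline_of('bar0','wrist'):
    r=rect(m,d['region'],26); g=im[d['region']].mean(0)
    print(round(d['conf'],2),r,g.round(),proj(m,[r[0],r[1],26])[0].round())
print(np.array(m['extrinsics'])[:3,3].round());tgt((438,351),.05);tgt((571,365),-.16)
E
```

```text
t: 28.55
position: [535.4, 185.8, 296.2]
eef_rot: [0.705, 0.709, -0.001, -0.0]
contact_force: [0.5, 0.4, -0.2]
opening: 0.995
t: 28.95
position: [535.4, 260.9, 336.2]
eef_rot: [0.705, 0.709, -0.001, -0.0]
contact_force: [-0.3, -0.7, -0.3]
opening: 0.999
0.95 [ 5.7031e+02  3.6401e+02  9.1900e+01  6.1870e+01 -1.7000e-01] [222. 213. 185.] [396. 222.]
0.85 [4.4079e+02 3.4967e+02 9.0550e+01 6.2350e+01 5.0000e-02] [224. 215. 188.] [392. 122.]
0.82 [728.22 153.55 100.6   63.94  -0.84] [172.  88.  28.] [249. 323.]
0.69 [384.82 193.52  89.13  59.86  -1.26] [202.  39.  36.] [266.  73.]
[457. 261. 480.]
pos [535.8 259.4 336.3] yaw 0.004 open 0.999 F [ 0.3 -0.5 -0.5] t 29.05
units dx,dy [-2.446  2.291] dz to 0 -8.41 rot 0.57
pos [535.8 259.4 336.3] yaw 0.004 open 0.999 F [ 0.3 -0.5 -0.5] t 29.05
units dx,dy [0.879 2.641] dz to 0 -8.41 rot -2.05
```

```bash
python3 -m crank '[[1,0.29,0.9,-0.5,0,0,-1],[1,0.29,0.9,-0.5,0,0,-1],[1,0.29,0.87,-0.6,0,0,-0.1],[1,0,0,-0.9,0,0,0],[1,0,0,-0.95,0,0,0],[1,0,0,-0.95,0,0,0],[1,0,0,-0.95,0,0,0],[1,0,0,-0.9,0,0,0],[1,0,0,-0.9,0,0,0],[1,0,0,0,0,0,0]]'
python3 -m crank '[[1,0,0,0,0,0,0]]'
python3 - <<'E'
from h import *
tgt((571,366),-.165)
E
```

```text
t: 30.05
position: [568.9, 364.5, 46.6]
eef_rot: [0.763, 0.647, -0.004, -0.0]
contact_force: [-0.0, 0.1, 0.1]
opening: 0.999
t: 30.15
position: [570.9, 366.5, 51.9]
eef_rot: [0.763, 0.647, -0.0, 0.0]
contact_force: [-0.1, 0.8, 0.3]
opening: 1.002
pos [570.9 366.5  51.9] yaw -0.164 open 1.002 F [-0.1  0.8  0.3] t 30.15
units dx,dy [ 0.002 -0.013] dz to 0 -1.3 rot -0.01
```

```bash
python3 -m crank '[[1,0,0,-0.7,0,0,0],[1,0,0,-0.35,0,0,0],[1,0,0,-0.03,0,0,0],[0.5,0,0,0,0,0,0],[0.4,0,0,0,0,0,0],[0.3,0,0,0,0,0,0],[0.3,0,0,0,0,0,0],[0.3,0,0,0,0,0,0]]' 80
python3 -m crank '[[0.3,0,0,0.2,0,0,0],[0.3,0,0,0.6,0,0,0],[0.3,0,0,0.9,0,0,0],[0.3,0,0,0.9,0,0,0],[0.3,0,0,0.9,0,0,0],[0.3,-0.1,-0.4,0.9,0,0,-0.9],[0.3,-0.1,-0.5,0.9,0,0,-0.9],[0.3,-0.1,-0.6,0.9,0,0,0],[0.3,-0.1,-0.8,0.2,0,0,0],[0.3,-0.1,-0.9,0,0,0,0]]' 100
python3 -m crank '[[0.3,-0.1,-0.95,0,0,0,0],[0.3,-0.1,-0.95,0,0,0,0],[0.3,-0.1,-0.95,0,0,0,0],[0.3,-0.1,-0.95,0,0,0,0],[0.3,-0.1,-0.95,0,0,0,0],[0.3,-0.1,-0.95,0,0,0,0],[0.3,-0.1,-0.95,0,0,0,0],[0.3,-0.1,-0.95,0,0,0,0],[0.3,-0.1,-0.95,0,0,0,0],[0.3,-0.1,-0.95,0,0,0,0]]'
python3 -m crank '[[0.3,0,-0.9,0,0,0,0],[0.3,0,-0.3,0,0,0,0],[0.3,0,0,0,0,0,0],[0.3,0,0,0,0,0,0]]'
python3 - <<'E'
from h import *
tgt();held()
E
```

```text
t: 30.95
position: [571.2, 367.6, 10.0]
eef_rot: [0.762, 0.647, 0.001, 0.0]
contact_force: [-2.8, -2.6, 12.0]
opening: 0.659
t: 31.95
position: [550.3, 238.8, 266.6]
eef_rot: [0.807, 0.591, 0.002, 0.0]
contact_force: [0.9, -0.6, -2.0]
opening: 0.645
t: 32.95
position: [510.1, -142.3, 265.0]
eef_rot: [0.807, 0.591, 0.0, 0.001]
contact_force: [0.2, -0.4, -1.8]
opening: 0.647
t: 33.35
position: [510.7, -187.8, 264.5]
eef_rot: [0.807, 0.591, 0.0, 0.0]
contact_force: [0.4, 0.3, 0.3]
opening: 0.646
pos [ 510.7 -187.8  264.5] yaw -0.306 open 0.646 F [0.4 0.3 0.3] t 33.35
units dx,dy [-0.037 -0.181] dz to 0 -6.61 rot -0.11
bar [ 5.0686e+02 -1.8668e+02  9.1470e+01  5.5520e+01 -3.1000e-01] centre [ 507.6 -186.9] off along/across -4.1 7.2 fix units [ 0.041 -0.202]
```

```bash
python3 -m crank '[[0.3,0.015,-0.195,0,0,0,-0.1],[0.3,0,0,-0.4,0,0,0],[0.3,0,0,-0.4,0,0,0],[0.3,0,0,-0.35,0,0,0],[0.3,0,0,-0.15,0,0,0],[0.3,0,0,-0.1,0,0,0],[0.3,0,0,0,0,0,0]]' 110
python3 -m crank '[[0.3,0,0,-0.25,0,0,0],[0.3,0,0,-0.25,0,0,0],[0.3,0,0,-0.25,0,0,0],[0.3,0,0,-0.15,0,0,0],[0.3,0,0,-0.05,0,0,0],[0.3,0,0,0,0,0,0]]'
```

```text
t: 34.15
position: [508.9, -196.0, 208.4]
eef_rot: [0.809, 0.588, -0.002, -0.002]
contact_force: [-23.9, 8.2, 22.0]
opening: 0.645
t: 34.75
position: [509.8, -196.2, 171.4]
eef_rot: [0.809, 0.588, -0.001, -0.001]
contact_force: [-24.4, 8.0, 39.2]
opening: 0.645
```

Sideways force this time, so the bar is rubbing on the +x end. I look before going on.

```bash
python3 - <<'E'
from h import *
im,m=shot('wrist','w9.png');p=robot.get_state()['position']
y=-.315;ux=np.array([np.cos(y),np.sin(y)]);uy=np.array([-ux[1],ux[0]])
a=cv2.cvtColor(im,cv2.COLOR_RGB2BGR)
cc=np.array([509.2,-195]);zt=p[2]+16
P=np.array([[*(cc+i*45*ux+j*29*uy),zt] for i,j in [(1,1),(1,-1),(-1,-1),(-1,1)]])
cv2.polylines(a,[proj(m,P).astype(int)],True,(0,0,255),1)
cv2.imwrite('pics/w9c.png',cv2.resize(a[200:480,140:500],(770,600)))
E
```

```text
(no output)
```

View pics/w9c.png

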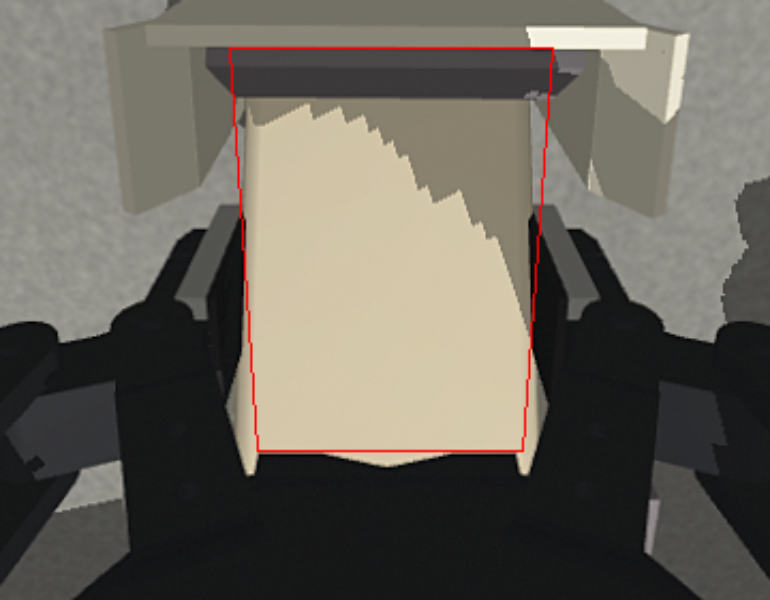

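The -x end is lower and already under its barb, and the +x end hangs a little high. Relieve the sideways load by moving back toward -x, release, then press with closed fingertips.

```bash
python3 -m crank '[[0.3,-0.04,0.013,0,0,0,0],[0.3,-0.04,0.013,0,0,0,0],[0.3,0,0,0,0,0,0]]'; python3 -m crank '[[0.3,0,0,-0.06,0,0,0],[0.3,0,0,0,0,0,0]]'
```

```text
t: 35.1
position: [508.8, -195.8, 171.6]
eef_rot: [0.809, 0.588, 0.001, 0.001]
contact_force: [-4.2, 0.8, 22.6]
opening: 0.644
t: 35.3
position: [508.8, -195.7, 169.5]
eef_rot: [0.809, 0.587, 0.001, 0.001]
contact_force: [-8.6, 1.7, 35.8]
opening: 0.642
```

```bash
python3 -m crank '[[0.8,0,0,0,0,0,0],[1,0,0,0,0,0,0],[1,0,0,0,0,0,0],[1,0,0,0.6,0,0,0],[1,0,0,1,0,0,0],[1,0,0,1,0,0,0],[1,0,0,0.65,0,0,0],[1,0,0,0,0,0,0]]' 
python3 - <<'E'
from h import *
caught('w10.png');tgt()
a=cv2.imread('pics/w10.png'); b=cv2.imread('pics/w5.png')
cv2.imwrite('pics/w10c.png',cv2.resize(np.hstack([b[150:360,220:420],a[150:360,220:420]]),(800,420)))
E
```

```text
t: 36.1
position: [508.9, -195.7, 300.6]
eef_rot: [0.809, 0.587, 0.001, 0.002]
contact_force: [0.0, 0.1, -0.7]
opening: 1.002
lm 0.93 [ 509.6 -195.7  189.5]
outline at z191 [ 5.1573e+02 -1.9804e+02  8.7400e+01  6.1370e+01 -3.1000e-01] 8075
pos [ 507.7 -195.6  297. ] yaw -0.315 open 0.998 F [-0.7 -0.3  0.3] t 36.25
units dx,dy [0.037 0.015] dz to 0 -7.42 rot -0.0
```

View pics/w10c.png

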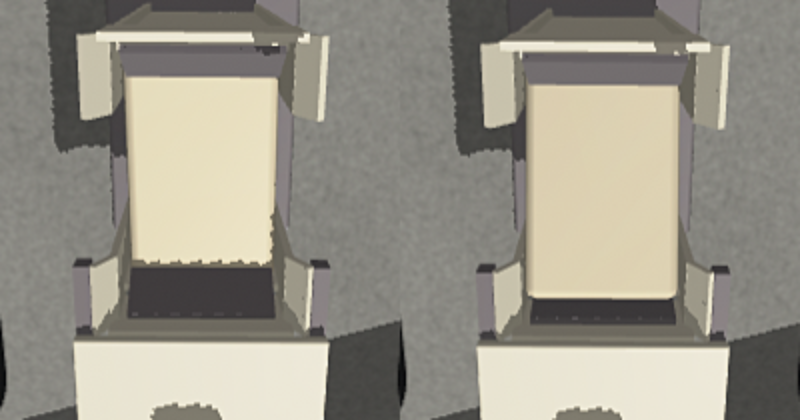

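The fourth bar (right half) is caught at its -x end, but its +x end stands high at crop row 298. I press on its +x part with shut fingertips.

```bash
python3 -m crank '[[0,0.46,-0.12,0,0,0,0],[0,0,0,-0.5,0,0,0],[0,0,0,-0.5,0,0,0],[0,0,0,-0.4,0,0,0],[0,0,0,-0.4,0,0,0],[0,0,0,-0.4,0,0,0],[0,0,0,0,0,0,0],[0,0,0,0,0,0,0]]' 
python3 -m crank '[[0,0,0,-0.1,0,0,0],[0,0,0,-0.1,0,0,0],[0,0,0,0,0,0,0]]'
```

```text
t: 37.05
position: [526.2, -200.3, 209.4]
eef_rot: [0.809, 0.588, -0.0, -0.0]
contact_force: [0.3, 0.5, 0.7]
opening: -0.0
t: 37.35
position: [526.4, -200.4, 201.6]
eef_rot: [0.809, 0.588, 0.0, 0.0]
contact_force: [0.6, -0.4, 0.2]
opening: 0.0
```

```bash
python3 -m crank '[[0,0,0,-0.1,0,0,0],[0,0,0,-0.1,0,0,0],[0,0,0,0,0,0,0]]'; python3 -m crank '[[0,0,0,-0.08,0,0,0],[0,0,0,-0.07,0,0,0],[0,0,0,0,0,0,0]]'
```

```text
t: 37.65
position: [526.3, -200.4, 193.3]
eef_rot: [0.809, 0.588, -0.0, -0.0]
contact_force: [0.3, -0.4, 0.5]
opening: 0.0
t: 37.95
position: [527.0, -200.6, 187.9]
eef_rot: [0.809, 0.587, 0.001, 0.001]
contact_force: [3.7, -2.1, 5.9]
opening: -0.001
```

```bash
python3 -m crank '[[0,0,0,-0.08,0,0,0],[0,0,0,-0.05,0,0,0],[0,0,0,0,0,0,0]]'; python3 -m crank '[[0,0,0,0.5,0,0,0],[0,-0.1,0,1,0,0,0],[1,-0.35,0.12,1,0,0,0],[1,0,0,0.3,0,0,0],[1,0,0,0,0,0,0],[1,0,0,0,0,0,0]]'
python3 - <<'E'
from h import *
caught('w11.png');tgt()
a=cv2.imread('pics/w11.png'); b=cv2.imread('pics/w10.png')
cv2.imwrite('pics/w11c.png',cv2.resize(np.hstack([b[150:360,220:420],a[150:360,220:420]]),(800,420)))
E
```

```text
t: 38.25
position: [527.0, -200.6, 182.8]
eef_rot: [0.809, 0.588, 0.001, 0.001]
contact_force: [4.3, -2.0, 6.9]
opening: 0.002
t: 38.85
position: [508.0, -195.6, 293.7]
eef_rot: [0.809, 0.587, -0.0, -0.0]
contact_force: [-0.1, -0.1, -0.4]
opening: 0.679
lm 0.67 [ 511.2 -197.9  179.1]
outline at z191 [ 5.0971e+02 -1.9559e+02  7.6420e+01  5.7800e+01 -3.2000e-01] 7191
pos [ 508.1 -195.5  293.4] yaw -0.315 open 0.926 F [-0.5 -0.5 -0.2] t 39.0
units dx,dy [0.028 0.013] dz to 0 -7.34 rot -0.0
```

View pics/w11c.png

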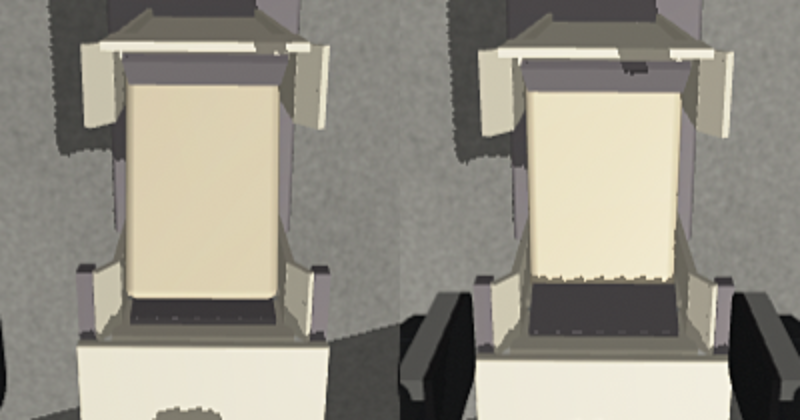

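The fourth bar is now caught like the others. The last bar is E at (441,351.7), yaw 0.05.

```bash
python3 -m crank '[[1,0,0.97,0.2,0,0,1],[1,0,0.97,0,0,0,1],[1,-0.1,0.97,0,0,0,1],[1,-0.2,0.97,0,0,0,1],[1,-0.2,0.97,0,0,0,0.56],[1,-0.2,0.97,0,0,0,0],[1,-0.2,0.97,0,0,0,0],[1,-0.2,0.97,0,0,0,0],[1,-0.2,0.97,0,0,0,0],[1,-0.2,0.97,0,0,0,0]]' 80
python3 -m crank '[[1,-0.2,0.97,-0.2,0,0,0],[1,0,0.97,-0.2,0,0,0],[1,0,0.97,-0.2,0,0,0],[1,0,0.97,-0.2,0,0,0],[1,0,0,-0.2,0,0,0],[1,0,0,-1,0,0,0],[1,0,0,-1,0,0,0],[1,0,0,-1,0,0,0],[1,0,0,0,0,0,0],[1,0,0,0,0,0,0]]'
python3 - <<'E'
from h import *
tgt((441.5,351.5),.05)
im,m=shot('wrist','w12.png')
for d in viewer.outline_of('bar0','wrist'):
    r=rect(m,d['region'],26)
    if r[1]>280: print(d['conf'],r,im[d['region']].mean(0).round())
E
```

```text
t: 40.0
position: [447.7, 193.8, 301.9]
eef_rot: [0.689, 0.725, -0.001, -0.0]
contact_force: [0.0, -0.3, 0.0]
opening: 1.001
t: 41.0
position: [440.3, 347.6, 143.1]
eef_rot: [0.689, 0.725, -0.0, -0.0]
contact_force: [-0.9, 0.5, 1.8]
opening: 0.998
pos [440.3 347.6 143.1] yaw 0.05 open 0.998 F [-0.9  0.5  1.8] t 41.0
units dx,dy [0.029 0.097] dz to 0 -3.58 rot 0.0
0.89 [4.3762e+02 3.5106e+02 9.0810e+01 5.7960e+01 5.0000e-02] [216. 207. 176.]
```

```bash
python3 -m crank '[[1,-0.02,0.09,-0.9,0,0,0],[1,0,0,-0.9,0,0,0],[1,0,0,-0.9,0,0,0],[1,0,0,-0.5,0,0,0],[1,0,0,-0.18,0,0,0],[1,0,0,0,0,0,0],[0.5,0,0,0,0,0,0],[0.4,0,0,0,0,0,0],[0.3,0,0,0,0,0,0],[0.3,0,0,0,0,0,0]]' 80
python3 -m crank '[[0.3,0,0,0,0,0,0],[0.3,0,0,0,0,0,0]]'
python3 -m crank '[[0.3,0,0,0.2,0,0,0],[0.3,0,0,0.6,0,0,0],[0.3,0,0,0.9,0,0,0],[0.3,0,0,0.9,0,0,0],[0.3,0,0,0.9,0,0,0],[0.3,0.1,-0.4,0.9,0,0,-0.9],[0.3,0.1,-0.5,0.9,0,0,-0.9],[0.3,0.1,-0.6,0.9,0,0,-0.9],[0.3,0.1,-0.8,0.2,0,0,-0.9],[0.3,0.1,-0.9,0,0,0,-0.95]]' 100
python3 -m crank '[[0.3,0.1,-0.95,0,0,0,0],[0.3,0.1,-0.95,0,0,0,0],[0.3,0.1,-0.95,0,0,0,0],[0.3,0.1,-0.95,0,0,0,0],[0.3,0.1,-0.95,0,0,0,0],[0.3,0.2,-0.95,0,0,0,0],[0.3,0.2,-0.95,0,0,0,0],[0.3,0.2,-0.95,0,0,0,0],[0.3,0.1,-0.95,0,0,0,0],[0.3,0,-0.95,0,0,0,0]]'
python3 -m crank '[[0.3,0,-0.5,0,0,0,0],[0.3,0,-0.2,0,0,0,0],[0.3,0,0,0,0,0,0],[0.3,0,0,0,0,0,0]]'
python3 - <<'E'
from h import *
tgt();held()
E
```

```text
t: 42.1
position: [440.2, 351.6, 9.1]
eef_rot: [0.689, 0.724, 0.001, 0.0]
contact_force: [-2.9, -3.0, 20.8]
opening: 0.654
t: 42.3
position: [440.2, 351.6, 9.1]
eef_rot: [0.689, 0.724, 0.001, 0.0]
contact_force: [-2.8, -2.6, 21.0]
opening: 0.658
t: 43.3
position: [459.7, 222.7, 265.5]
eef_rot: [0.81, 0.587, 0.002, 0.0]
contact_force: [1.1, 0.6, -2.4]
opening: 0.65
t: 44.3
position: [507.5, -158.3, 264.0]
eef_rot: [0.809, 0.588, 0.0, 0.0]
contact_force: [0.1, 0.1, -1.4]
opening: 0.648
t: 44.7
position: [507.6, -183.5, 263.7]
eef_rot: [0.809, 0.588, 0.0, -0.0]
contact_force: [-0.1, 0.4, -1.5]
opening: 0.648
pos [ 507.6 -183.5  263.7] yaw -0.313 open 0.648 F [-0.1  0.4 -1.5] t 44.7
units dx,dy [ 0.039 -0.287] dz to 0 -6.59 rot -0.03
bar [ 5.0324e+02 -1.8207e+02  9.1610e+01  5.6090e+01 -3.1000e-01] centre [ 504.  -182.3] off along/across -8.9 10.4 fix units [ 0.13  -0.317]
```

```bash
python3 -m crank '[[0.3,0.06,-0.293,0,0,0,0],[0.3,0,0,-0.4,0,0,0],[0.3,0,0,-0.4,0,0,0],[0.3,0,0,-0.3,0,0,0],[0.3,0,0,-0.1,0,0,0],[0.3,0,0,-0.1,0,0,0],[0.3,0,0,0,0,0,0]]' 110
```

```text
t: 45.5
position: [509.8, -196.8, 212.4]
eef_rot: [0.809, 0.588, -0.0, 0.0]
contact_force: [-10.1, 1.6, 17.4]
opening: 0.644
```

```bash
python3 -m crank '[[0.3,0,0,0.15,0,0,0],[0.3,-0.035,0.011,0,0,0,0],[0.3,0,0,0,0,0,0]]'; python3 -m crank '[[0.3,0,0,-0.1,0,0,0],[0.3,0,0,-0.05,0,0,0],[0.3,0,0,0,0,0,0]]';python3 -m crank '[[0.3,0,0,-0.1,0,0,0],[0.3,0,0,-0.05,0,0,0],[0.3,0,0,0,0,0,0]]'
```

```text
t: 45.8
position: [508.6, -196.2, 217.5]
eef_rot: [0.809, 0.588, 0.0, 0.0]
contact_force: [-0.7, 0.1, -2.2]
opening: 0.642
t: 46.1
position: [509.4, -196.3, 211.8]
eef_rot: [0.809, 0.588, 0.001, 0.001]
contact_force: [0.9, -0.9, 11.7]
opening: 0.647
t: 46.4
position: [509.5, -196.3, 205.6]
eef_rot: [0.809, 0.588, 0.001, 0.001]
contact_force: [3.0, -1.5, 7.8]
opening: 0.647
```

```bash
python3 -m crank '[[0.3,0,0,-0.25,0,0,0],[0.3,0,0,-0.25,0,0,0],[0.3,0,0,-0.2,0,0,0],[0.3,0,0,0,0,0,0]]';python3 -m crank '[[0.3,0,0,-0.2,0,0,0],[0.3,0,0,-0.05,0,0,0],[0.3,0,0,0,0,0,0]]'
```

```text
t: 46.8
position: [509.5, -196.2, 176.8]
eef_rot: [0.809, 0.588, 0.001, 0.001]
contact_force: [5.1, -2.4, 4.9]
opening: 0.644
t: 47.1
position: [509.7, -196.2, 167.4]
eef_rot: [0.809, 0.588, 0.001, 0.001]
contact_force: [4.3, -1.3, 8.9]
opening: 0.645
```

Clean this time. Release and check.

```bash
python3 -m crank '[[0.8,0,0,0,0,0,0],[1,0,0,0,0,0,0],[1,0,0,0,0,0,0],[1,0,0,0.6,0,0,0],[1,0,0,1,0,0,0],[1,0,0,1,0,0,0],[1,0,0,0.65,0,0,0],[1,0,0,0,0,0,0]]' 
python3 - <<'E'
from h import *
caught('w13.png');tgt()
a=cv2.imread('pics/w13.png'); b=cv2.imread('pics/w5.png')
cv2.imwrite('pics/w13c.png',cv2.resize(np.hstack([b[150:360,220:420],a[150:360,220:420]]),(800,420)))
for c in ['scene','side']:
    im,m=shot(c,c+'1.png')
    for d in viewer.landmark_of('bar0',c): print(c,round(d['conf'],2),world(m,d['position']).round())
E
```

```text
t: 47.9
position: [509.4, -196.2, 300.2]
eef_rot: [0.809, 0.588, 0.001, 0.002]
contact_force: [0.3, 0.6, -0.9]
opening: 1.0
lm 0.61 [ 513.2 -195.9  176.8]
outline at z191 [ 5.0901e+02 -1.9625e+02  7.6900e+01  5.7150e+01 -3.1000e-01] 6898
pos [ 508.2 -196.1  296.5] yaw -0.314 open 1.0 F [ 0.2 -0.3 -0.7] t 48.05
units dx,dy [0.024 0.028] dz to 0 -7.41 rot -0.01
scene 0.94 [734. 149.  10.]
scene 0.87 [388. 196.  11.]
scene 0.58 [ 511. -198.  179.]
scene 0.53 [ 511. -198.   71.]
scene 0.47 [ 512. -197.  149.]
scene 0.46 [ 514. -200.   98.]
scene 0.37 [ 513. -200.  128.]
scene 0.36 [ 512. -193.   -5.]
side 0.94 [ 507. -196.  175.]
side 0.7 [382. 191.  12.]
side 0.65 [737. 153.  13.]
side 0.59 [ 504. -196.  152.]
side 0.58 [ 512. -200.   99.]
side 0.57 [ 507. -197.   72.]
side 0.47 [ 511. -191.  124.]
side 0.34 [ 643. -473.   -1.]
```

View pics/w13c.png

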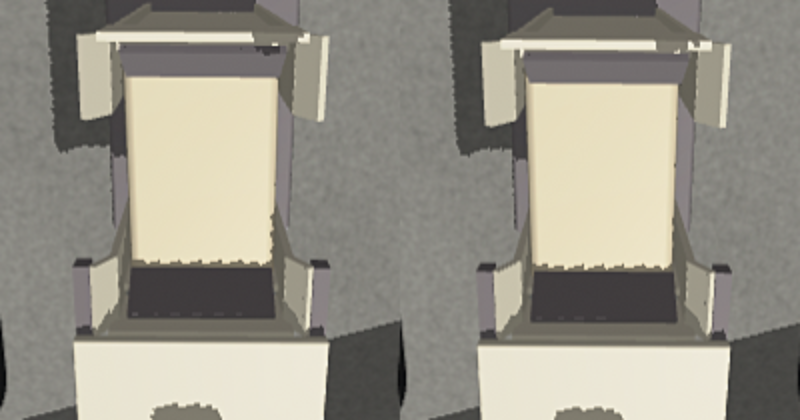

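All five bars are stacked at z of about 178, 151, 126, 99 and 72. Only the red and orange decoys remain on the counter. Now shut the cover.

```bash
python3 -m crank '[[0.7,0.88,-0.28,0,0,0,0],[0.7,0.88,-0.28,0,0,0,0],[0.7,0.87,-0.27,0,0,0,0],[0.7,0,0,0,0,0,0],[0.7,0,0,-0.8,0,0,0],[0.7,0,0,-0.7,0,0,0],[0.7,0,0,-0.15,0,0,0],[0.7,0,0,0,0,0,0]]' 50
python3 -c "
from h import *
tgt((613.7,-229.7))"
```

```text
t: 49.05
position: [613.4, -229.2, 231.1]
eef_rot: [0.809, 0.588, -0.0, -0.0]
contact_force: [-0.4, 0.0, 0.3]
opening: 0.702
pos [ 613.4 -229.2  231.1] yaw -0.314 open 0.702 F [-0.4  0.   0.3] t 49.05
units dx,dy [ 0.008 -0.012] dz to 0 -5.78 rot -0.01
```

```bash
python3 -m crank '[[0.3,0,0,0,0,0,0],[0,0,0,0,0,0,0],[0,0,0,0,0,0,0],[0,0,0,0,0,0,0],[0,0,0,0,0,0,0],[0,0,0,0,0,0,0]]'
```

```text
t: 49.65
position: [613.9, -229.8, 232.7]
eef_rot: [0.809, 0.588, 0.0, 0.001]
contact_force: [-2.8, -2.2, 8.5]
opening: 0.267
```

```bash
python3 -m crank '[[0,-0.2,0.065,0,0,0,0],[0,-0.3,0.098,0,0,0,0],[0,-0.3,0.098,0,0,0,0],[0,-0.3,0.098,0,0,0,0],[0,-0.3,0.098,0,0,0,0],[0,-0.3,0.098,0,0,0,0],[0,-0.3,0.098,0,0,0,0],[0,-0.3,0.098,0,0,0,0],[0,-0.2,0.065,0,0,0,0],[0,0,0,0,0,0,0]]'; python3 -m crank '[[0,-0.08,0.026,0,0,0,0],[0,-0.06,0.02,0,0,0,0],[0,0,0,0,0,0,0]]'
```

```text
t: 50.65
position: [513.6, -196.5, 232.6]
eef_rot: [0.809, 0.588, 0.0, 0.001]
contact_force: [-2.5, 0.3, 8.8]
opening: 0.266
t: 50.95
position: [509.4, -195.1, 232.6]
eef_rot: [0.809, 0.588, 0.001, 0.002]
contact_force: [4.8, -2.2, 6.8]
opening: 0.267
```

```bash
python3 -m crank '[[0,-0.06,0.02,0,0,0,0],[0,0,0,0,0,0,0]]'; python3 -m crank '[[0,-0.05,0.016,0,0,0,0],[0,0,0,0,0,0,0]]'
```

```text
t: 51.15
position: [509.3, -195.1, 232.7]
eef_rot: [0.809, 0.588, 0.003, 0.004]
contact_force: [24.3, -8.3, -6.2]
opening: 0.272
t: 51.35
position: [509.1, -195.0, 232.8]
eef_rot: [0.809, 0.587, 0.005, 0.005]
contact_force: [40.9, -15.3, -17.1]
opening: 0.271
```

Shut stop reached after about 110 mm of travel. Relieve, release, rise, back off to check.

```bash
python3 -m crank '[[0,0.09,-0.03,0,0,0,0],[0.3,0,0,0,0,0,0],[0.6,0,0,0,0,0,0],[0.7,0,0,0,0,0,0],[0.7,0,0,0.3,0,0,0],[0.7,0,0,0.9,0,0,0],[0.7,0,0,0.9,0,0,0],[0.7,0.3,0.5,0.9,0,0,0],[0.7,0.5,0.5,0.9,0,0,0],[0.7,0.8,0,0,0,0,0]]'; python3 -m crank '[[0.7,0,0,0,0,0,0],[0.7,0,0,0,0,0,0]]'
python3 - <<'E'
from h import *
im,m=shot('wrist','w14.png')
for d in viewer.outline_of('cover','wrist'): print('cover',d['conf'],rect(m,d['region'],221))
im,m=shot('scene','scene2.png')
for q in ['knob','washing_up','cleaner','slip_nut']:
    for d in viewer.landmark_of(q,'scene'): print(q,round(d['conf'],2),world(m,d['position']).round())
cv2.imwrite('pics/f.png',cv2.cvtColor(cv2.resize(im[140:440,100:500],(800,600)),cv2.COLOR_RGB2BGR))
E
```

```text
t: 52.35
position: [572.2, -152.1, 392.8]
eef_rot: [0.808, 0.589, 0.003, 0.002]
contact_force: [-0.1, -0.4, 0.3]
opening: 0.7
t: 52.55
position: [571.2, -154.3, 386.7]
eef_rot: [0.809, 0.588, -0.0, -0.0]
contact_force: [0.4, -0.0, 0.4]
opening: 0.701
cover 0.97 [ 5.0974e+02 -1.9576e+02  1.1300e+02  9.4120e+01 -3.2000e-01]
knob 0.72 [ 514. -194.  243.]
washing_up 0.63 [776. -42.   2.]
washing_up 0.58 [ 383. -479.   -2.]
washing_up 0.29 [ 513. -194.  242.]
cleaner 0.75 [ 639. -474.   -1.]
slip_nut 0.98 [ 382. -479.    1.]
slip_nut 0.4 [ 507. -196.  193.]
```

View pics/f.png

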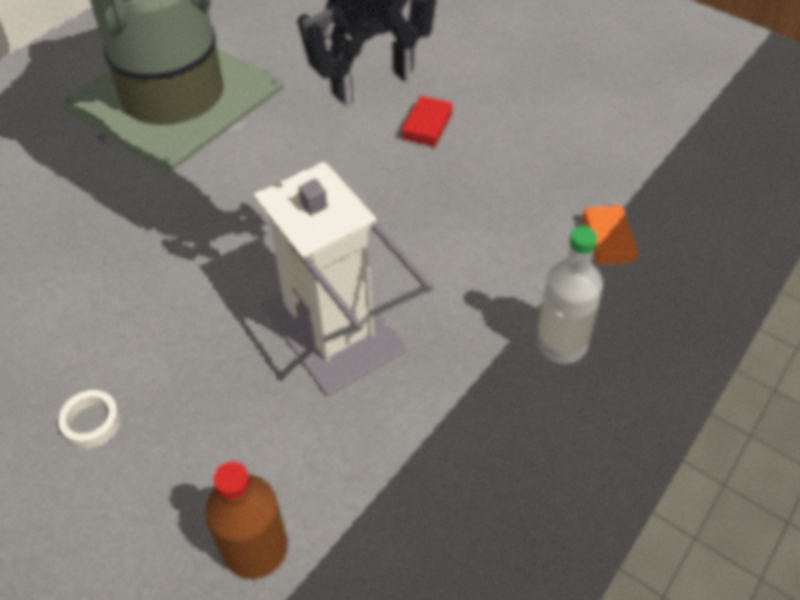

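The scene crop shows the cover shut (315,205), no cream bars left on the counter, and the bottles (568,300), (247,525) and nut (88,418) where they were.

```bash
python3 -c "
from plant import job
print(job.hand_in())"
```

```text
the job is handed in; nothing more can be done
None
```

I slid the cover open to its stop, pressed all five cream bars below the catches, slid the cover shut to its stop, and handed the job in at about 53 s. The hand-in gives no verdict.

**Bars:** Before I shut the cover, the scene and side cameras together put bars at heights of about 178, 151, 126, 99 and 72 mm, near the shaft's axis. The top one sat under both barbs, and only the red and orange look-alikes were left on the counter.

**Fourth bar:** It jammed slightly tilted against the far (+x) end, with about 24 N sideways and 39 N vertical on the wrist. I released it and pushed its high end down with shut fingertips, and a second picture showed it caught flat like the others.

**Fifth bar:** It also touched the +x end on the way in. I lifted it, shifted it 1.5 mm and it then went in cleanly.

**Cover:** The last outline puts it at (509.7, -195.8), about 110 mm from its open position and within about 1 mm of the shut stop. One scene landmark put the knob about 4 mm further out, at x = 514, which is within that network's noise.

**Bystanders:** The two bottles and the nut read within about 5 mm of where they started, and the gripper was clear of everything.

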